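# Assemble a wreath candle centrepiece

### The job

Put together the table centrepiece on the round wooden board: lay the wide wreath ring flat and centred on the board, then the narrow wreath ring flat and centred on top of it, then stand the steel cup upright on the board down through the middle of both rings, and last stand the candle upright inside the cup. Fetch each piece from wherever it lies, let go of it before taking the next, and leave the tape roll and the twine spool where they are.

Things in the scene. Friction and masses are not known exactly. Their poses are not given: they have to be found in the camera images.
- board: Round wooden board, 190 mm diameter, 12 mm thick, fixed to the table where it lies. Origin: centre of its underside, on the table; z up.
- wide_wreath: Loose, rigid kraft-brown wreath ring lying flat (the plain 320 mm wreath beside the robot is decoration): outer diameter 150 mm, hole 84 mm (ring body 33 mm wide, centre line at radius 58.5 mm), 26 mm high, about 0.16 kg. Straight upright walls; can be pinched across the ring body, one finger in the hole. Origin: centre of the hole, at the level of the underside; z up; yaw means nothing.
- narrow_wreath: Loose, rigid kraft-brown wreath ring lying flat: outer diameter 116 mm, hole 64 mm (ring body 26 mm wide, centre line at radius 45 mm), 24 mm high, about 0.09 kg. Straight upright walls as above. Origin: centre of the hole, at the level of the underside; z up; yaw means nothing.
- cup: Loose plain steel cup standing upright, open at the top: straight cylinder, outer diameter 50 mm, height 92 mm, wall 3 mm (inside diameter 44 mm), floor 4 mm thick, about 0.14 kg. Origin: centre of its underside; z up through the mouth. Standing on the board inside both stacked rings, its rim is 42 mm above the top of the narrow ring.
- candle: Loose cream pillar candle standing upright: cylinder, diameter 32 mm, height 135 mm, with a short black wick (8 mm, look only) on top, about 0.10 kg. Origin: centre of its underside; z up to the wick. Standing in the cup it rises 47 mm above the cup's rim.
- tape: Bystander, not to be moved: loose roll of pale yellowish tape lying flat, diameter 60 mm, height 20 mm. Origin: centre of its underside.
- twine: Bystander, not to be moved: loose wooden spool of brown twine standing upright, diameter 44 mm, height 44 mm. Origin: centre of its underside.

How it is judged:
By the outcome, as a careful person would: the job done as asked, in the order asked, and still so for the second after the job is handed in, with the robot touching nothing.
It also fails if it takes over 125 s, if anything falls off the work surface, if the arm or the gripper's body presses on something with over 40 N, if the wrist force passes 120 N, or if a joint passes its speed limit or range.

### The arm

A 6-joint arm with a two-finger parallel gripper is mounted at the origin on the work surface. World frame = base frame: x ahead of the robot, y to its left, z up, the work surface at z = 0. Lengths are in m, angles in rad, forces in N, time in s.
With the tool pointing down it reaches from about 0.35 to 0.85 m from the base axis. Payload 8.1 kg.
Tool frame: the origin (TCP) lies midway between the tips of the shut fingers; the grasp point (between the pads) lies 19 mm behind it; z points along the fingers, y is the line along which they close (so a half turn about z gives the same grasp; the last joint's range is limited). The gripper opens to 93 mm and grips with 3 to 60 N. Pads are 15 mm wide; open, the fingers measure 128 mm over their backs; the gripper's body (75 mm by 188 mm) begins 65 mm behind the grasp point.
Start: joints at [1.157, 0.13, 1.488, -0, 1.523, -0.085], TCP at [0.194, 0.568, 0.219] pointing down, gripper open.
Joint ranges: [-2.96, 2.96], [-0.89, 2.26], [0.02, 2.5], [-1.34, 4.48], [0, 2.73], [-2.66, 2.66]. Speed limits (rad/s): [2.39, 2.39, 2.79, 3.14, 3.14, 3.14].

### API

Orientations are given as a 3x3 rotation matrix whose columns are the frame's x, y, z axes.
In Python, from cell import readout, grab_frame, bot gives the robot as it stands.
- The arm moves only by the shell command python3 -m handwheel [OPENING] [FORCE], which reads ROWS from standard input. ROWS is a JSON object whose key "steps" holds a list of rows, 1 to 8 of them, each of 4 numbers: dx, dy, dz in parts of the range, where 1.0 means 0.8 m, then a turn about the tool's z in fractions of the full range, 1 being 180 degrees; each row shifts and turns the commanded pose from where the row before left it, along the tool's axes as they then stand; what a row does not reach is not made up. A row lasts 1/8 s, in which the tool goes at most 0.0625 m and 0.188 rad, less where a joint would pass 70% of its speed; a pose out of reach is approached as far as the arm can. OPENING is the opening from 0.0 (shut) to 1.0 (fully open), set as the command begins (- or left out keeps the last). The fingers move at their own pace and stop on an object; FORCE is the grip in N (left out, the last holds). Time passes only in rows, so rows that do not move let the fingers close. It prints the time, the measured TCP pose, the force, the opening and the grip force at its end. No shift or turn number may pass 1 either way. Input that does not fit is refused with a message, and nothing moves.
- readout.read_state(): the state, without advancing time (a new reading comes with each control period).
- grab_frame(name): name is "scene" or "top" or "wrist"; returns a dict with "pixels" (420x560x3 uint8, blue, green, red), "intrinsics" (3x3 intrinsics, pixels), "extrinsics" (4x4, takes a point from world to camera coordinates). Camera axes: x right, y down, z forward; pixel columns grow to the right and rows downward; lengths in m; the calibration is good to about 2 mm. The wrist camera is an equidistant fisheye: a pixel r from the principal point sees the ray r / f radians off the axis. A picture is of the moment at which its call begins. There is no depth.
- bot.sign_off(): hands the job in; it is judged then, once.
The state is a dict: "clock": time; "qpos": joint angles; "joint_velocities": joint speeds; "joint_torque": joint torques, N m; "position": TCP position; "ee_rot": TCP orientation; "contact_force": force on the tool from outside, world axes, zero at the start; "wrist_torque": the same for the moment, N m; "finger_gap": opening from 0.0 (shut) to 1.0 (fully open); "grip_force": force on a finger pad.
Only numpy, scipy, OpenCV 4.12 (cv2) and the standard library are available. Lean on these libraries where they do the work, as an engineer would, in place of code of your own. Each camera call takes 0.05 s, during which the arm holds its last target. There are 200 camera calls.

## Working session

There is one attempt and no reset: what is moved stays moved. The work goes in short steps, Python scripts to look and compute and a shell command to move; the robot and the scene stay as the last step left them, time stands still between calls to the robot, and variables do not carry over. Pictures are saved under pics/ and viewed, at most 14 in all, crops included, and the job is handed in when it is done.

```bash
mkdir -p pics; ls; python3 - <<'E'
from cell import readout, grab_frame
import cv2,json
for n in("scene","top"):
    f=grab_frame(n); cv2.imwrite(f"pics/{n}0.png",f["pixels"]); print(n,f["intrinsics"],f["extrinsics"])
s=readout.read_state(); print(s["clock"],s["position"],s["ee_rot"],s["finger_gap"],s["contact_force"])
E
```

```text
pics
scene [[513.82090937   0.         273.39219063]
 [  0.         513.82090937 215.8256472 ]
 [  0.           0.           1.        ]] [[ 0.41681189  0.90886765  0.01508143 -0.21870723]
 [ 0.77090127 -0.34465124 -0.53565544 -0.40913568]
 [-0.48164207  0.23489384 -0.84430196  1.57735299]
 [ 0.          0.          0.          1.        ]]
top [[405.67578323   0.         273.46796272]
 [  0.         405.67578323 208.0995453 ]
 [  0.           0.           1.        ]] [[-0.01204931 -0.99975097  0.01878341  0.00834308]
 [-0.99432341  0.00999368 -0.10592958  0.5506987 ]
 [ 0.10571548 -0.01995316 -0.99419621  0.80007986]
 [ 0.          0.          0.          1.        ]]
0.1 [0.19350105 0.56740057 0.21768543] [[-9.46427160e-01  3.22916627e-01 -6.95350961e-04]
 [ 3.22917331e-01  9.46425965e-01 -1.51352092e-03]
 [ 1.69357134e-04 -1.65697818e-03 -9.99998613e-01]] 1.0000184681875082 [-0.18227748  0.14364027 -0.74960876]
```

View pics/top0.png

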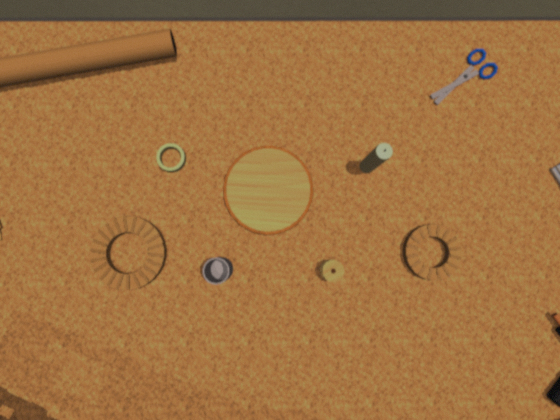

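View pics/scene0.png

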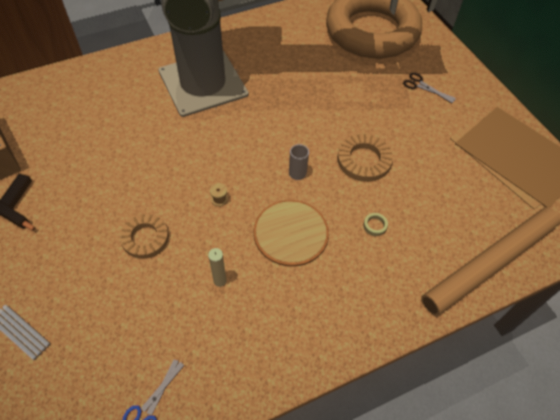

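The top view shows the board (268,190), the wide ring (130,253), the narrow ring (428,252), the cup (216,270), the candle with its top at (384,151), the tape (171,157) and the twine (333,270). The scene view shows the same layout. Next I'll measure these positions.

```bash
cat > h.py <<'E'
import numpy as np, cv2
from cell import readout, grab_frame
def ray(f,uv,fish=False):
    K=f["intrinsics"];E=f["extrinsics"];d=(np.array(uv,float)-K[:2,2])/[K[0,0],K[1,1]]
    if fish:
        r=np.hypot(*d); v=np.r_[d/max(r,1e-9)*np.sin(r),np.cos(r)]
    else: v=np.r_[d,1]
    return -E[:3,:3].T@E[:3,3], E[:3,:3].T@v
def plane(f,uv,z,fish=False):
    o,d=ray(f,uv,fish); return o+d*(z-o[2])/d[2]
def proj(f,p,fish=False):
    c=f["extrinsics"][:3,:3]@p+f["extrinsics"][:3,3];K=f["intrinsics"]
    if fish:
        r=np.hypot(c[0],c[1]);c=np.r_[c[:2]/r*np.arctan2(r,c[2]),1]
    else: c=c/c[2]
    return (K@c)[:2]
def togo(p,yaw=None):
    "tool-axis shift from measured TCP to p; yaw turn to put tool y along world angle yaw"
    s=readout.read_state();R=np.array(s["ee_rot"]);d=R.T@(np.array(p)-s["position"])
    t=0
    if yaw is not None:
        a=np.arctan2(R[1,1],R[0,1]); t=-((yaw-a+np.pi/2)%np.pi-np.pi/2)
    return d.round(4),round(t,3)
E
cat > m.py <<'E'
from h import *
T=grab_frame("top");S=grab_frame("scene")
def big(m): return max(cv2.findContours(m.astype(np.uint8),0,1)[0],key=cv2.contourArea)
def roi(f,u0,v0,u1,v1):
    m=np.zeros(f["pixels"].shape[:2],bool);m[v0:v1,u0:u1]=1;return m
vis={}
for nm,f,rb,rw,rn,rc,rk in(("top",T,(215,140,320,240),(80,205,178,300),(395,212,465,292),(196,250,238,290),(340,135,400,185)),
                     ("scene",S,(245,190,340,275),(328,128,403,188),(112,208,180,263),(283,138,315,185),(204,242,232,292))):
    im=f["pixels"].copy();hsv=cv2.cvtColor(im,cv2.COLOR_BGR2HSV);g=cv2.cvtColor(im,cv2.COLOR_BGR2GRAY)
    print(nm,"board px",hsv[190 if nm=="top" else 230,268 if nm=="top" else 290],"cork",hsv[330,300],hsv[130,300])
    c=big(roi(f,*rb)&(hsv[...,0]>=18)&(hsv[...,2]>60)); e=cv2.fitEllipse(cv2.convexHull(c)); cv2.ellipse(im,e,(255,0,0),1)
    P=np.array([plane(f,p[0],.012) for p in cv2.convexHull(c)]);(q,r)=cv2.minEnclosingCircle(P[:,:2].astype(np.float32)*1000);print(" board",e,q,r)
    bh=cv2.morphologyEx(g,cv2.MORPH_BLACKHAT,np.ones((9,9)))
    for r_,z,n in((rw,.026,"wide"),(rn,.024,"narrow")):
        m=(roi(f,*r_)&(bh>22)).astype(np.uint8)
        k,l,st,_=cv2.connectedComponentsWithStats(m,connectivity=8)
        m=np.isin(l,[i for i in range(1,k) if st[i,4]>=8])
        pts=np.argwhere(m)[:,::-1]; im[m]=(0,0,255)
        P=np.array([plane(f,p,z)[:2] for p in pts]).astype(np.float32)*1000
        print(" ",n,len(pts),cv2.minEnclosingCircle(P))
    for r_,n in((rc,"cup"),(rk,"candle")):
        m=roi(f,*r_)&((hsv[...,1]<120)|((hsv[...,0]>25)&(hsv[...,0]<160)));c=big(m);cv2.drawContours(im,[c],-1,(0,255,0),1)
        print(" ",n,cv2.boundingRect(c),cv2.minAreaRect(c))
    vis[nm]=im
cv2.imwrite("pics/m1.png",np.hstack([cv2.resize(vis["top"][130:310,80:480],(800,360))]))
cv2.imwrite("pics/m2.png",cv2.resize(vis["scene"][120:300,100:420],(800,450)))
E
python3 m.py
```

```text
top board px [ 20 130 172] cork [ 15 158 168] [ 15 161 163]
 board ((267.74005126953125, 189.64183044433594), (82.52857208251953, 83.27713012695312), 72.86143493652344) (592.7473754882812, 13.646645545959473) 88.12019348144531
  wide 603 ((462.3515319824219, 277.510009765625), 70.42233276367188)
  narrow 669 ((460.2357177734375, -308.3190612792969), 57.82625198364258)
  cup (202, 257, 31, 28) ((217.0, 270.5), (27.0, 30.0), 90.0)
  candle (360, 142, 33, 31) ((376.5000305175781, 158.00001525878906), (17.677669525146484, 37.47665786743164), 45.0)
scene board px [ 19 128 177] cork [ 15 145 167] [ 15 145 172]
 board ((290.75201416015625, 231.1551971435547), (59.30693817138672, 68.81951904296875), 95.9893798828125) (593.0306396484375, 15.940733909606934) 87.24276733398438
  wide 602 ((483.04583740234375, 289.4042053222656), 74.8921890258789)
  narrow 536 ((474.2789306640625, -319.6797180175781), 59.501705169677734)
  cup (289, 143, 21, 37) ((299.0, 161.0), (36.0, 20.0), 90.0)
  candle (208, 248, 18, 38) ((216.3861083984375, 266.51312255859375), (37.787750244140625, 14.480846405029297), 83.41805267333984)
```

View pics/m1.png

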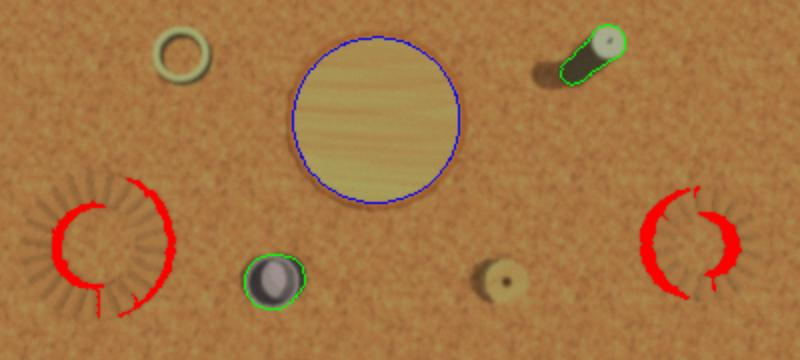

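View pics/m2.png

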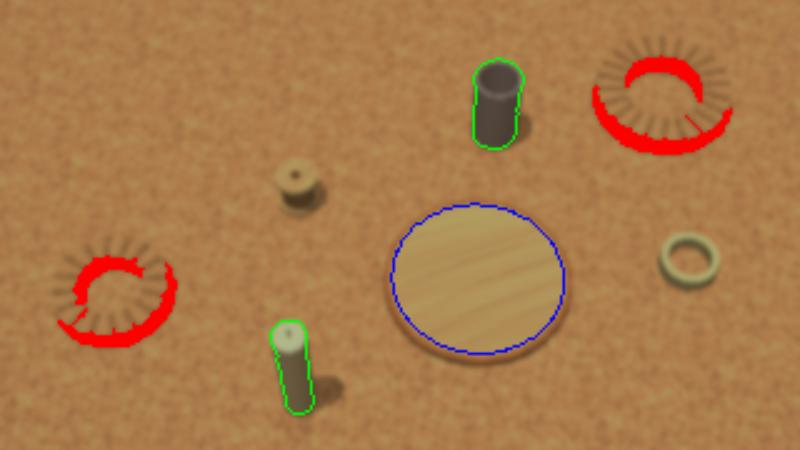

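Blue marks the board face; red marks the shaded ring walls, where the edge of each arc away from nadir is the ring's top edge; green marks the cup and candle. Next I'll fit the rings with their known radii and cross-check the two views.

```bash
cat >> m.py <<'E'
print("----")
from scipy.optimize import least_squares
def ringfit(f,r_,z,Ri,Ro,c0):
    g=cv2.cvtColor(f["pixels"],cv2.COLOR_BGR2GRAY);bh=cv2.morphologyEx(g,cv2.MORPH_BLACKHAT,np.ones((9,9)))
    m=(roi(f,*r_)&(bh>22)).astype(np.uint8);k,l,st,_=cv2.connectedComponentsWithStats(m,connectivity=8)
    c=np.array(c0)
    for it in range(4):
        A=[];
        for i in range(1,k):
            if st[i,4]<40: continue
            P=np.array([plane(f,p[::-1],z)[:2] for p in np.argwhere(l==i)]);d=P-c;r=np.hypot(*d.T);b=(np.degrees(np.arctan2(d[:,1],d[:,0]))//6)
            inner=np.median(r)<(Ri+Ro)/2
            for a in np.unique(b):
                j=np.flatnonzero(b==a);j=j[r[j].argmax() if inner else r[j].argmin()]
                A.append((*P[j],Ri+.0005 if inner else Ro-.0005))
        A=np.array(A);s=least_squares(lambda c:np.hypot(A[:,0]-c[0],A[:,1]-c[1])-A[:,2],c,loss="soft_l1",f_scale=.001);c=s.x
    return c.round(4),len(A),np.median(abs(s.fun)).round(4)
print("wide",ringfit(T,(80,205,178,300),.026,.042,.075,(.465,.283)),ringfit(S,(328,128,403,188),.026,.042,.075,(.465,.283)))
print("narrow",ringfit(T,(395,212,465,292),.024,.032,.058,(.465,-.315)),ringfit(S,(112,208,180,263),.024,.032,.058,(.465,-.315)))
print("cup",plane(T,(215.3,271.6),.092),plane(S,(299.3,151.5),.092))
print("candle",plane(T,(384,151),.135),plane(S,(215.6,254),.135))
print("tape",plane(T,(171,157),.02),"twine",plane(T,(333,270),.044))
print(togo((.47,.28,.2)))
E
python3 m.py|sed -n '/----/,$p'
```

```text
----
wide (array([0.4642, 0.3003]), 60, np.float64(0.0009)) (array([0.4649, 0.3023]), 62, np.float64(0.0012))
narrow (array([ 0.4582, -0.3252]), 60, np.float64(0.0006)) (array([ 0.459 , -0.3219]), 64, np.float64(0.0014))
cup [0.42687166 0.11270864 0.092     ] [0.43161859 0.11432307 0.092     ]
candle [ 0.64189257 -0.19789329  0.135     ] [ 0.64443434 -0.19418536  0.135     ]
tape [0.66101331 0.21444362 0.02      ] twine [ 0.42470677 -0.11388895  0.044     ]
(array([-0.3544, -0.183 ,  0.0184]), 0)
```

Careful with the scale: shifts go in shares of 0.8 m and turns go in shares of 180 degrees. That gives: -0.043 m / 0.8 = -0.0538, -0.0132 m / 0.8 = -0.0165.

```bash
echo '{"steps":[[-0.0538, -0.0165, 0.015, 0], [-0.0538, -0.0165, 0.015, 0], [-0.0538, -0.0165, 0.015, 0], [-0.0538, -0.0165, 0.015, 0], [-0.0538, -0.0165, 0.015, 0], [-0.0538, -0.0165, 0.015, 0], [-0.0538, -0.0165, 0.015, 0], [-0.0538, -0.0165, 0.015, 0]]}' | python3 -m handwheel 1.0 40; echo '{"steps":[[0, 0, 0, 0], [0, 0, 0, 0]]}' | python3 -m handwheel; python3 - <<'E'
from h import *
print(togo((.4835,.3567,.1)))
f=grab_frame("wrist");im=f["pixels"].copy()
print(f["intrinsics"][0,0])
for R,z in((.042,.026),(.075,.026)):
    for a in np.linspace(0,2*np.pi,60):
        u=proj(f,np.array([.4646+R*np.cos(a),.3013+R*np.sin(a),z]),True)
        cv2.circle(im,tuple(int(x) for x in u),1,(0,255,0),-1)
cv2.imwrite("pics/w1.png",im)
E
```

```text
clock: 1.3
position: [0.4863, 0.3559, 0.1223]
ee_rot: [[-0.946, 0.323, 0.0], [0.323, 0.946, 0.0], [-0.0, 0.0, -1.0]]
contact_force: [-0.1, 0.6, 0.6]
finger_gap: 0.999
grip_force: 0.0
clock: 1.55
position: [0.4849, 0.357, 0.1226]
ee_rot: [[-0.946, 0.323, -0.001], [0.323, 0.946, 0.0], [0.001, 0.0, -1.0]]
contact_force: [0.5, 0.1, 0.4]
finger_gap: 0.999
grip_force: 0.0
(array([ 0.0012, -0.0008,  0.0226]), 0)
325.19226210127806
```

View pics/w1.png

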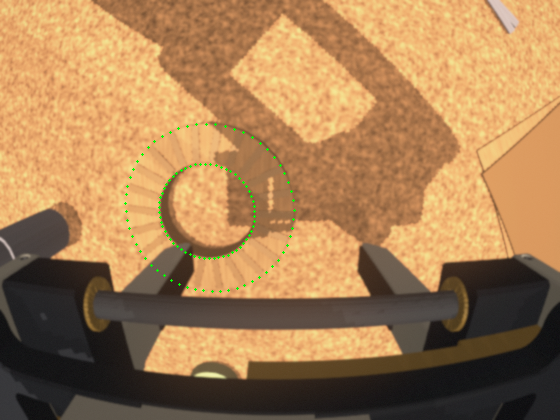

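The projected ring outline (green) lies on the ring, with the hole around (207,210), and the fingers straddle its right side. I'll descend and grip.

Scaled: 0.03 m / 0.8 = 0.0375, -0.001 m / 0.8 = -0.0013.

```bash
echo '{"steps":[[0.0013, -0.0013, 0.0375, 0], [0, 0, 0.0375, 0], [0, 0, 0.0375, 0], [0, 0, 0.0225, 0], [0, 0, 0.0113, 0], [0, 0, 0, 0], [0, 0, 0, 0]]}' | python3 -m handwheel|grep -E 'pos|force|clock'; echo '{"steps":[[0, 0, 0, 0], [0, 0, 0, 0], [0, 0, 0, 0], [0, 0, 0, 0], [0, 0, 0, 0], [0, 0, 0, 0], [0, 0, 0, 0], [0, 0, 0, 0]]}' | python3 -m handwheel 0.0 40 |tail -5;echo '{"steps":[[0, 0, -0.025, 0], [0, 0, -0.0375, 0], [0, 0, -0.0375, 0], [0, 0, 0, 0]]}' | python3 -m handwheel
python3 - <<'E'
from h import *
f=grab_frame("wrist");cv2.imwrite("pics/w2.png",f["pixels"])
s=readout.read_state();print(s["finger_gap"]*93)
E
```

```text
clock: 2.48
position: [0.4848, 0.3569, 0.007]
contact_force: [0.7, -0.0, -0.1]
grip_force: 0.0
position: [0.4839, 0.3562, 0.0056]
ee_rot: [[-0.946, 0.323, -0.0], [0.323, 0.946, -0.0], [0.0, -0.0, -1.0]]
contact_force: [-0.8, 0.3, -1.3]
finger_gap: 0.336
grip_force: 39.7
clock: 3.98
position: [0.4864, 0.3578, 0.0903]
ee_rot: [[-0.946, 0.323, 0.006], [0.323, 0.946, 0.004], [-0.005, 0.006, -1.0]]
contact_force: [0.7, 0.4, -1.6]
finger_gap: 0.337
grip_force: 39.7
31.449548794042684
```

View pics/w2.png

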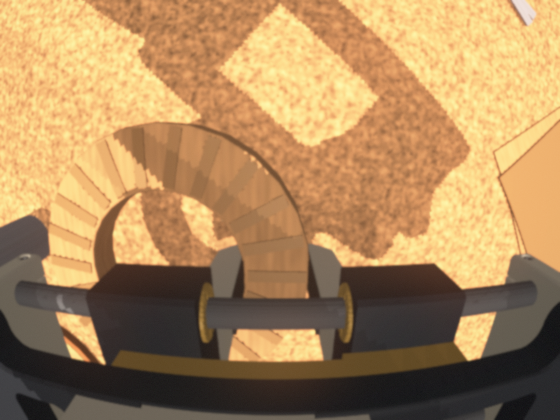

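The ring is held square between the pads, with its body at about (270,300). I'll carry it to the board.

Scaled: -0.0331 m / 0.8 = -0.0414, -0.03 m / 0.8 = -0.0375.

```bash
echo '{"steps":[[0, 0, -0.0375, 0], [-0.0379, -0.0414, 0, 0], [-0.0379, -0.0414, 0, 0], [-0.0379, -0.0414, 0, 0], [-0.0379, -0.0414, 0, 0], [-0.0379, -0.0414, 0, 0], [-0.0379, -0.0414, 0, 0], [-0.0379, -0.0414, 0, 0]]}' | python3 -m handwheel|tail -6;echo '{"steps":[[0, 0, 0, 0], [0, 0, 0, 0]]}' | python3 -m handwheel; python3 -c "
from h import *
print(togo((.6124,.070,.020)))"
```

```text
clock: 5.03
position: [0.6092, 0.067, 0.114]
ee_rot: [[-0.946, 0.323, -0.002], [0.323, 0.946, 0.0], [0.002, -0.001, -1.0]]
contact_force: [1.0, 0.6, -0.8]
finger_gap: 0.339
grip_force: 39.7
clock: 5.28
position: [0.6088, 0.0686, 0.1143]
ee_rot: [[-0.946, 0.324, -0.002], [0.324, 0.946, 0.0], [0.002, -0.0, -1.0]]
contact_force: [-0.5, -0.1, -0.9]
finger_gap: 0.335
grip_force: 39.7
(array([-0.0032,  0.0025,  0.0943]), 0)
```

Scaled: 0.03 m / 0.8 = 0.0375, 0.025 m / 0.8 = 0.0313.

```bash
echo '{"steps":[[-0.0038, 0.0031, 0.0313, 0], [0, 0, 0.0375, 0], [0, 0, 0.025, 0], [0, 0, 0.0125, 0], [0, 0, 0.0063, 0], [0, 0, 0.0038, 0], [0, 0, 0, 0], [0, 0, 0, 0]]}' | python3 -m handwheel|tail -6;python3 - <<'E'
from h import *
print(togo((.6124,.070,.0176)))
E
```

```text
clock: 6.28
position: [0.614, 0.0698, 0.0234]
ee_rot: [[-0.946, 0.323, 0.001], [0.323, 0.946, 0.0], [-0.001, 0.0, -1.0]]
contact_force: [0.4, 0.8, -1.6]
finger_gap: 0.341
grip_force: 39.7
(array([ 0.0016, -0.0003,  0.0058]), 0)
```

Then lower the last few mm, release, rise, and check the placing.

Scaled: 0.002 m / 0.8 = 0.0025, 0.0015 m / 0.8 = 0.0019.

```bash
echo '{"steps":[[0.0019, 0, 0.0025, 0], [0, 0, 0.0025, 0], [0, 0, 0.0019, 0], [0, 0, 0, 0], [0, 0, 0, 0]]}' | python3 -m handwheel|grep -E 'pos|con';echo '{"steps":[[0, 0, 0, 0], [0, 0, 0, 0], [0, 0, 0, 0], [0, 0, 0, 0]]}' | python3 -m handwheel 0.75|grep -E 'pos|con|gap'; echo '{"steps":[[0, 0, -0.025, 0], [0, 0, -0.05, 0], [0, 0, -0.075, 0], [0, 0.0625, -0.0375, 0], [0, 0.0625, 0, 0], [0, 0.0625, 0, 0], [0, 0, 0, 0]]}' | python3 -m handwheel 1.0|grep -E 'pos|con|gap'
cat > chk.py <<'E'
import sys
from h import *
# radial dark-arc fit in top & scene around the board; args: z Ri Ro name
def edges(f,c,z,R,tag,im):
    g=cv2.GaussianBlur(cv2.cvtColor(f["pixels"],cv2.COLOR_BGR2GRAY),(3,3),0).astype(np.float32)
    return g
T=grab_frame("top");S=grab_frame("scene")
vis=[]
for f,(u0,v0,u1,v1) in((T,(210,135,330,250)),(S,(235,165,355,280))):
    im=cv2.resize(f["pixels"][v0:v1,u0:u1],None,fx=3.3,fy=3.3,interpolation=cv2.INTER_CUBIC)
    vis.append(im)
cv2.imwrite(f"pics/{sys.argv[1]}.png",np.hstack(vis))
E
python3 chk.py c1
```

```text
position: [0.612, 0.0703, 0.0176]
contact_force: [-4.6, 0.6, 5.4]
position: [0.6121, 0.0703, 0.0171]
contact_force: [0.2, -1.2, -0.2]
finger_gap: 0.715
position: [0.6608, 0.216, 0.1684]
contact_force: [-1.0, -1.0, -1.0]
finger_gap: 1.003
```

View pics/c1.png

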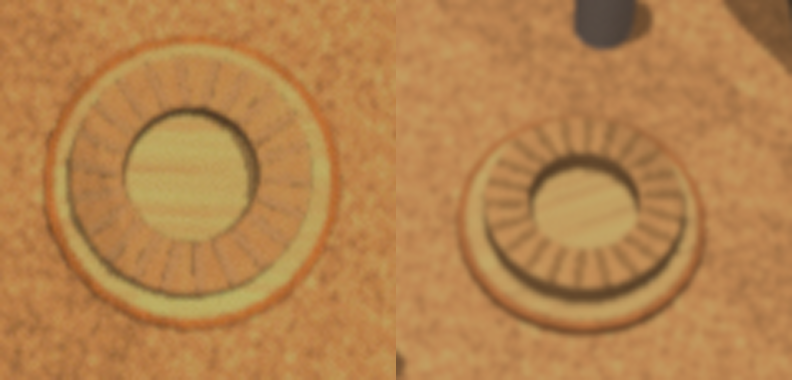

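The wide ring lies flat on the board: hole at about (190,175) in the left (top) view, with a slightly wider strip of board at the bottom. I'll measure the offset.

```bash
cat > cen.py <<'E'
from h import *
from scipy.optimize import least_squares
def fit(A,c):
    s=least_squares(lambda c:np.hypot(A[:,0]-c[0],A[:,1]-c[1])-A[:,2]-(c[2] if len(c)>2 else 0),c,loss="soft_l1",f_scale=.001);return s.x.round(4),np.median(abs(s.fun)).round(4),len(A)
for n in("top","scene"):
    f=grab_frame(n);hsv=cv2.cvtColor(f["pixels"],cv2.COLOR_BGR2HSV);c=np.array([.593,.0148]);o=ray(f,(0,0))[0][:2];away=(c-o)/np.linalg.norm(c-o)
    y=(hsv[...,0]>=18)&(hsv[...,2]>100)
    H=[];O=[];B=[]
    for a in np.radians(np.arange(0,360,4)):
        u=np.array([np.cos(a),np.sin(a)]);far=u@away
        if abs(far)<.25: continue
        zh=.012 if far>0 else .038; zo=.038 if far>0 else .012
        smp=lambda r,z:y[tuple(np.round(proj(f,np.r_[c+u*r,z])).astype(int)[::-1])]
        for rs,z,lst,R,want in((np.arange(.02,.06,.0005),zh,H,.042,False),(np.arange(.06,.09,.0005),zo,O,.075,True),(np.arange(.083,.105,.0005),.012,B,.0,False)):
            k=[r for r in rs if smp(r,z)==want]
            if k and k[0]>rs[0]: lst.append((*(c+u*k[0]),R))
    print(n,"hole",fit(np.array(H),c),"outer",fit(np.array(O),c),"board(freeR)",fit(np.array(B),np.r_[c,.088]))
E
python3 cen.py
```

```text
top hole (array([0.5933, 0.0156]), np.float64(0.001), 76) outer (array([0.5923, 0.0153]), np.float64(0.0007), 75) board(freeR) (array([0.5924, 0.0132, 0.0875]), np.float64(0.0005), 74)
scene hole (array([0.5943, 0.0171]), np.float64(0.0008), 76) outer (array([0.594 , 0.0166]), np.float64(0.001), 45) board(freeR) (array([0.5925, 0.0159, 0.0866]), np.float64(0.0007), 44)
```

The ring is centred to about 1.5 mm. Next is the narrow ring.

Scaled: -0.058 m / 0.8 = -0.0725, -0.05 m / 0.8 = -0.0625.

```bash
echo '{"steps":[[0.0025, -0.0625, 0, 0], [0.0025, -0.0725, 0, 0], [0.0025, -0.0725, 0, 0], [0.0025, -0.0725, 0, 0], [0.0025, -0.0725, 0, 0], [0.0025, -0.0725, 0, 0], [0.0025, -0.0725, 0, 0], [0.0025, -0.0725, 0, 0]]}' | python3 -m handwheel|grep pos; echo '{"steps":[[0.0013, -0.0563, 0, 0], [0, -0.0375, 0.025, 0], [0, 0, 0.025, 0], [0, 0, 0, 0], [0, 0, 0, 0]]}' | python3 -m handwheel|grep -E 'pos|con';python3 - <<'E'
from h import *
print(togo((.4731,-.281,.006)),readout.read_state()["qpos"])
f=grab_frame("wrist");im=f["pixels"].copy()
for R,z in((.032,.024),(.058,.024)):
    for a in np.linspace(0,2*np.pi,50):
        u=proj(f,np.array([.4586+R*np.cos(a),-.3235+R*np.sin(a),z]),True)
        cv2.circle(im,tuple(int(x) for x in u),1,(0,255,0),-1)
cv2.imwrite("pics/w3.png",im)
E
```

```text
position: [0.4964, -0.2167, 0.1679]
position: [0.4733, -0.2841, 0.1276]
contact_force: [0.2, 0.0, -0.2]
(array([0.0012, 0.0029, 0.1216]), 0) [-6.33647449e-01  6.25145199e-02  1.72921267e+00  1.97780224e-04
  1.34962881e+00 -1.87640357e+00]
```

View pics/w3.png

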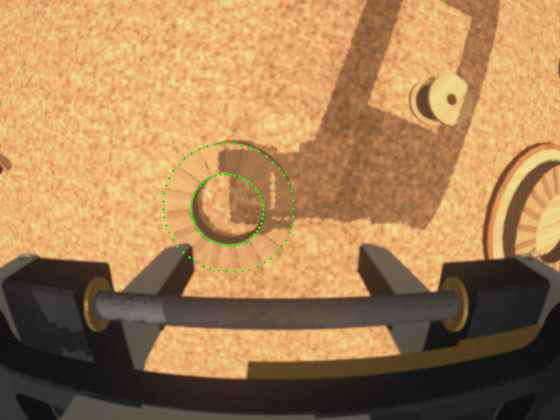

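The outline fits the ring (hole at (228,210)), and the twine at (440,100) is well clear. I'll descend and grip.

Scaled: 0.035 m / 0.8 = 0.0438, 0.03 m / 0.8 = 0.0375.

```bash
echo '{"steps":[[0.0013, 0.0038, 0.0375, 0], [0, 0, 0.0438, 0], [0, 0, 0.0375, 0], [0, 0, 0.0225, 0], [0, 0, 0.01, 0], [0, 0, 0, 0], [0, 0, 0, 0], [0, 0, 0, 0]]}' | python3 -m handwheel|grep -E 'pos|con'; echo '{"steps":[[0, 0, 0, 0], [0, 0, 0, 0], [0, 0, 0, 0], [0, 0, 0, 0], [0, 0, 0, 0], [0, 0, 0, 0], [0, 0, 0, 0], [0, 0, 0, 0]]}' | python3 -m handwheel 0.0 35 |grep -E 'pos|gap|force';echo '{"steps":[[0, 0, -0.0375, 0], [0, 0, -0.05, 0], [0, 0, -0.05, 0], [0, 0, -0.0375, 0], [0, 0, 0, 0]]}' | python3 -m handwheel|grep -E 'pos|gap|force';python3 -c "
from h import *
print(togo((.593+.045*.323,.0155+.045*.946,.16)))"
```

```text
position: [0.4737, -0.2822, 0.0073]
contact_force: [0.9, 0.3, 0.3]
position: [0.473, -0.2816, 0.0061]
contact_force: [0.4, -0.2, 0.3]
finger_gap: 0.285
grip_force: 33.8
position: [0.4746, -0.2828, 0.1491]
contact_force: [-0.3, 0.2, -0.8]
finger_gap: 0.282
grip_force: 33.8
(array([-0.0158,  0.3655, -0.0114]), 0)
```

Scaled: 0.052 m / 0.8 = 0.065, 0.02 m / 0.8 = 0.025.

```bash
echo '{"steps":[[-0.0025, 0.065, 0, 0], [-0.0025, 0.065, 0, 0], [-0.0025, 0.065, 0, 0], [-0.0025, 0.065, 0, 0], [-0.0025, 0.065, 0, 0], [-0.0025, 0.065, 0, 0], [-0.0025, 0.065, 0, 0], [0, 0, 0.025, 0]]}' | python3 -m handwheel|grep pos;echo '{"steps":[[0, 0, 0.0125, 0], [0, 0, 0, 0], [0, 0, 0, 0]]}' | python3 -m handwheel|grep -E 'pos|gap'; python3 -c "
from h import *
print(togo((.6075,.0581,.0444)))"
```

```text
position: [0.6048, 0.0619, 0.1255]
position: [0.6037, 0.0572, 0.1163]
finger_gap: 0.281
(array([-0.0033,  0.0021,  0.0719]), 0)
```

Scaled: 0.02 m / 0.8 = 0.025, 0.014 m / 0.8 = 0.0175.

```bash
echo '{"steps":[[-0.0044, 0.0025, 0.025, 0], [0, 0, 0.025, 0], [0, 0, 0.0175, 0], [0, 0, 0.0075, 0], [0, 0, 0, 0], [0, 0, 0, 0]]}' | python3 -m handwheel|grep -E 'pos|con'; python3 -c "
from h import *
print(togo((.6075,.0581,.0444)))"
```

```text
position: [0.6083, 0.0592, 0.0569]
contact_force: [0.1, -0.6, -1.1]
(array([ 0.0004, -0.0013,  0.0125]), 0)
```

Scaled: 0.004 m / 0.8 = 0.005, 0.003 m / 0.8 = 0.0038.

```bash
echo '{"steps":[[0.0006, -0.0013, 0.005, 0], [0, 0, 0.005, 0], [0, 0, 0.0038, 0], [0, 0, 0.0019, 0], [0, 0, 0, 0], [0, 0, 0, 0]]}' | python3 -m handwheel|grep -E 'pos|con';echo '{"steps":[[0, 0, 0, 0], [0, 0, 0, 0], [0, 0, 0, 0], [0, 0, 0, 0]]}' | python3 -m handwheel 0.65|grep -E 'pos|con|gap'; echo '{"steps":[[0, 0, -0.025, 0], [0, 0, -0.05, 0], [0, 0, -0.0625, 0], [0, 0.0625, -0.0125, 0], [0, 0.0625, 0, 0], [0, 0.0625, 0, 0], [0, 0, 0, 0]]}' | python3 -m handwheel 1.0|grep -E 'pos|con'
python3 chk.py c2
```

```text
position: [0.6068, 0.0583, 0.0441]
contact_force: [-3.8, -1.1, 4.7]
position: [0.6069, 0.0584, 0.0435]
contact_force: [-0.7, -1.1, -0.2]
finger_gap: 0.634
position: [0.6558, 0.204, 0.1649]
contact_force: [0.5, 0.5, -0.1]
```

View pics/c2.png

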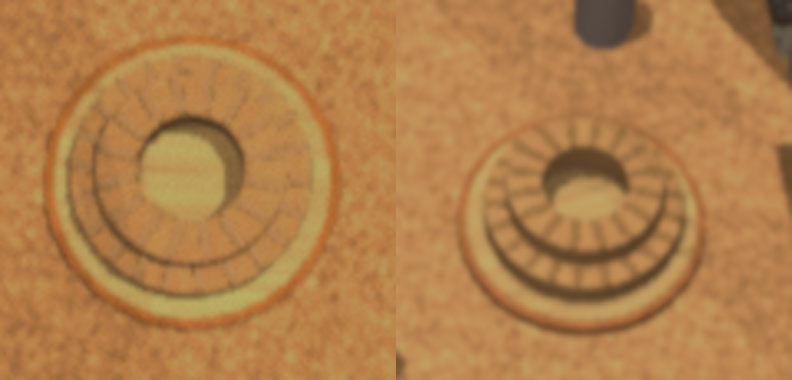

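The narrow ring sits flat and concentric, hole rim centred at about (192,169) in the left view and (586,185) in the right. I'll compute its centre and move over the cup.

Scaled: 0.03 m / 0.8 = 0.0375, -0.026 m / 0.8 = -0.0325.

```bash
echo '{"steps":[[0.0313, -0.0269, 0, 0], [0.0375, -0.0325, 0, 0], [0.0375, -0.0325, 0, 0], [0.0375, -0.0325, 0, 0], [0.0375, -0.0325, 0, 0], [0.0375, -0.0325, 0, 0], [0.0125, -0.01, 0, 0], [0, 0, 0, 0]]}' | python3 -m handwheel|grep pos;echo '{"steps":[[0, 0, 0, 0], [0, 0, 0, 0]]}' | python3 -m handwheel|grep pos; python3 - <<'E'
from h import *
T=grab_frame("top");S=grab_frame("scene");print("narrow",plane(T,(268.2,186.2),.062),plane(S,(292.6,221),.062))
print(togo((.429,.1135,.057)))
f=grab_frame("wrist");im=f["pixels"].copy()
for R,z in((.025,.092),(.025,.0)):
    for a in np.linspace(0,2*np.pi,50):
        u=proj(f,np.array([.429+R*np.cos(a),.1135+R*np.sin(a),z]),True)
        cv2.circle(im,tuple(int(x) for x in u),1,(0,255,0),-1)
cv2.imwrite("pics/w4.png",im)
E
```

```text
position: [0.4285, 0.108, 0.1644]
position: [0.4293, 0.109, 0.1638]
narrow [0.5908339  0.01278859 0.062     ] [0.59746442 0.01665714 0.062     ]
(array([0.0014, 0.0041, 0.1065]), 0)
```

View pics/w4.png

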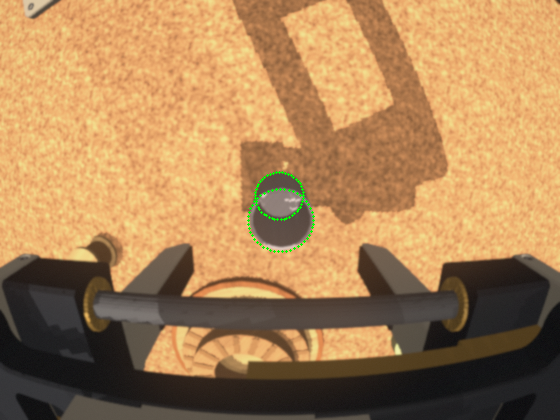

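The projected rim (281,220) and base both lie on the cup. I'll descend and grip.

Scaled: 0.035 m / 0.8 = 0.0438, 0.03 m / 0.8 = 0.0375.

```bash
echo '{"steps":[[0.0019, 0.005, 0.0375, 0], [0, 0, 0.0438, 0], [0, 0, 0.0313, 0], [0, 0, 0.015, 0], [0, 0, 0.005, 0], [0, 0, 0, 0], [0, 0, 0, 0], [0, 0, 0, 0]]}' | python3 -m handwheel|grep -E 'pos|con'; echo '{"steps":[[0, 0, 0, 0], [0, 0, 0, 0], [0, 0, 0, 0], [0, 0, 0, 0], [0, 0, 0, 0], [0, 0, 0, 0], [0, 0, 0, 0]]}' | python3 -m handwheel 0.0 35 |grep -E 'pos|gap|force';echo '{"steps":[[0, 0, -0.0375, 0], [0, 0, -0.05, 0], [0, 0, -0.05, 0], [0, 0, -0.0375, 0], [0, 0, 0, 0]]}' | python3 -m handwheel|grep -E 'pos|gap|force'; python3 - <<'E'
from h import *
print(togo((.593,.0155,.18)))
E
```

```text
position: [0.4293, 0.1135, 0.0584]
contact_force: [-0.0, 0.1, 0.3]
position: [0.4286, 0.1134, 0.0576]
contact_force: [0.3, 0.2, -0.2]
finger_gap: 0.523
grip_force: 35.0
position: [0.4303, 0.1136, 0.2001]
contact_force: [-1.6, 0.2, -2.3]
finger_gap: 0.523
grip_force: 35.0
(array([-0.1856, -0.0404,  0.0208]), 0)
```

Scaled: -0.045 m / 0.8 = -0.0563, -0.04 m / 0.8 = -0.05.

```bash
echo '{"steps":[[-0.025, -0.005, 0, 0], [-0.05, -0.0113, 0, 0], [-0.0563, -0.0125, 0, 0], [-0.0563, -0.0125, 0.0125, 0], [-0.0313, -0.0063, 0.0125, 0], [-0.0133, -0.003, 0.0125, 0], [0, 0, 0.0125, 0], [0, 0, 0, 0]]}' | python3 -m handwheel|grep pos;echo '{"steps":[[0, 0, 0, 0], [0, 0, 0, 0], [0, 0, 0, 0]]}' | python3 -m handwheel|grep -E 'pos|gap'; python3 - <<'E'
from h import *
print(togo((.593,.0155,.0696)))
S=grab_frame("scene")
f=grab_frame("wrist");im=f["pixels"]
cv2.imwrite("pics/w5.png",np.hstack([cv2.resize(S["pixels"][100:280,210:390],(400,400)),im[170:420,160:410][:, :].copy() if 0 else cv2.resize(im[170:420,150:400],(400,400))]))
E
```

```text
position: [0.5895, 0.0159, 0.1558]
position: [0.5915, 0.0154, 0.1583]
finger_gap: 0.522
(array([-0.0013,  0.0006,  0.0887]), 0)
```

View pics/w5.png

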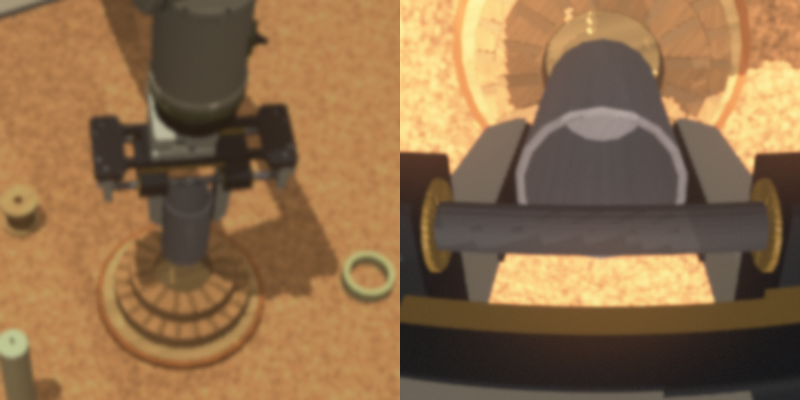

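The cup hangs upright, centred over the hole of the narrow ring in both views. I'll lower it.

Scaled: 0.015 m / 0.8 = 0.0188, 0.012 m / 0.8 = 0.015.

```bash
echo '{"steps":[[-0.0019, 0.0006, 0.0125, 0], [0, 0, 0.0188, 0], [0, 0, 0.0188, 0], [0, 0, 0.0188, 0], [0, 0, 0.015, 0], [0, 0, 0.0075, 0], [0, 0, 0, 0], [0, 0, 0, 0]]}' | python3 -m handwheel|grep -E 'pos|con';python3 -c "
from h import *
print(togo((.593,.0155,.0696)))"
```

```text
position: [0.5934, 0.0152, 0.0853]
contact_force: [0.3, 0.2, -1.3]
(array([0.0005, 0.0002, 0.0157]), 0)
```

Scaled: 0.006 m / 0.8 = 0.0075, 0.005 m / 0.8 = 0.0063.

```bash
echo '{"steps":[[0, 0, 0.0075, 0], [0, 0, 0.0063, 0], [0, 0, 0.0038, 0], [0, 0, 0.0019, 0], [0, 0, 0, 0], [0, 0, 0, 0], [0, 0, 0, 0]]}' | python3 -m handwheel|grep -E 'pos|con';echo '{"steps":[[0, 0, 0.0006, 0], [0, 0, 0, 0], [0, 0, 0, 0]]}' | python3 -m handwheel|grep -E 'pos|con'
```

```text
position: [0.5929, 0.0151, 0.0696]
contact_force: [-4.1, 0.6, 6.3]
position: [0.593, 0.0151, 0.0696]
contact_force: [-4.6, 0.3, 9.4]
```

Scaled: -0.0005 m / 0.8 = -0.0006.

```bash
echo '{"steps":[[0, 0, -0.0006, 0], [0, 0, 0, 0], [0, 0, 0, 0], [0, 0, 0, 0], [0, 0, 0, 0]]}' | python3 -m handwheel 0.85|grep -E 'pos|con|gap'; echo '{"steps":[[0, 0, -0.025, 0], [0, 0, -0.0375, 0], [0, 0, -0.05, 0], [0, 0, -0.05, 0], [0, 0, -0.0125, 0], [0, 0, 0, 0]]}' | python3 -m handwheel 1.0|grep -E 'pos|con'; python3 -c "
from h import *
print(togo((.643,-.196,.2)))"
```

```text
position: [0.5928, 0.0152, 0.0691]
contact_force: [0.7, -0.2, 0.7]
finger_gap: 0.851
position: [0.5934, 0.0152, 0.2104]
contact_force: [-0.6, 0.7, -0.1]
(array([-0.1151, -0.1838,  0.0105]), 0)
```

Scaled: -0.04 m / 0.8 = -0.05, -0.028 m / 0.8 = -0.035.

```bash
echo '{"steps":[[-0.0188, -0.03, 0, 0], [-0.0313, -0.05, 0, 0], [-0.0313, -0.05, 0, 0], [-0.0313, -0.05, 0, 0], [-0.0225, -0.035, 0, 0], [-0.0088, -0.015, 0, 0], [0, 0, 0, 0], [0, 0, 0, 0]]}' | python3 -m handwheel|grep pos; python3 - <<'E'
from h import *
print(togo((.643,-.196,.096)))
T=grab_frame("top");S=grab_frame("scene")
f=grab_frame("wrist");im=f["pixels"].copy()
for R,z in((.016,.135),(.016,.0)):
    for a in np.linspace(0,2*np.pi,40):
        u=proj(f,np.array([.643+R*np.cos(a),-.196+R*np.sin(a),z]),True)
        cv2.circle(im,tuple(int(x) for x in u),1,(0,0,255),-1)
a=cv2.resize(S["pixels"][160:280,230:350],(400,400))
cv2.imwrite("pics/w6.png",np.hstack([a,cv2.resize(im[80:330,150:400],(400,400))]))
E
```

```text
position: [0.6421, -0.1946, 0.2087]
(array([-0.0015, -0.0011,  0.1127]), 0)
```

View pics/w6.png

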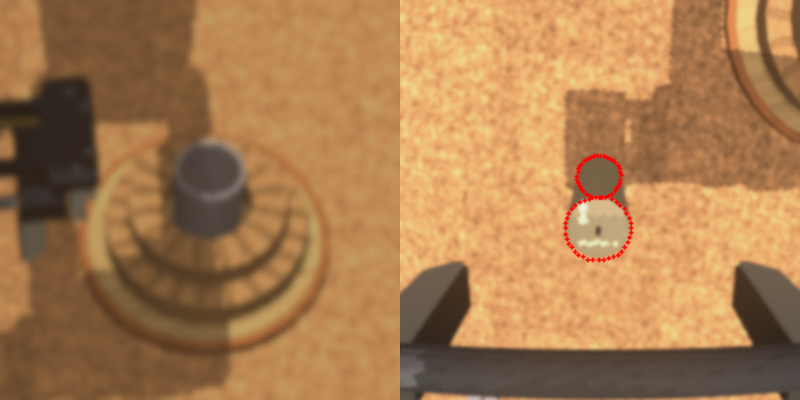

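The cup stands upright in the rings (left, mouth at (210,165)). The candle outline fits at (598,228). I'll grip the candle.

Scaled: 0.035 m / 0.8 = 0.0438, 0.03 m / 0.8 = 0.0375.

```bash
echo '{"steps":[[-0.0019, -0.0013, 0.0375, 0], [0, 0, 0.0438, 0], [0, 0, 0.035, 0], [0, 0, 0.0188, 0], [0, 0, 0.0063, 0], [0, 0, 0, 0], [0, 0, 0, 0], [0, 0, 0, 0]]}' | python3 -m handwheel|grep -E 'pos|con'; echo '{"steps":[[0, 0, 0, 0], [0, 0, 0, 0], [0, 0, 0, 0], [0, 0, 0, 0], [0, 0, 0, 0], [0, 0, 0, 0], [0, 0, 0, 0], [0, 0, 0, 0]]}' | python3 -m handwheel 0.0 30 |grep -E 'pos|gap|force';echo '{"steps":[[0, 0, -0.0375, 0], [0, 0, -0.05, 0], [0, 0, -0.05, 0], [0, 0, -0.0375, 0], [0, 0, -0.0125, 0], [0, 0, 0, 0]]}' | python3 -m handwheel|grep -E 'pos|gap|force'; python3 - <<'E'
from h import *
print(togo((.593,.0152,.24)))
E
```

```text
position: [0.644, -0.1978, 0.0973]
contact_force: [-0.1, -0.4, 0.9]
position: [0.6433, -0.1975, 0.0961]
contact_force: [0.2, 0.3, -0.4]
finger_gap: 0.341
grip_force: 30.0
position: [0.6435, -0.1976, 0.246]
contact_force: [-0.2, 0.0, -1.6]
finger_gap: 0.342
grip_force: 30.0
(array([0.1165, 0.1851, 0.006 ]), 0)
```

Scaled: 0.04 m / 0.8 = 0.05, 0.03 m / 0.8 = 0.0375.

```bash
echo '{"steps":[[0.015, 0.0238, 0, 0], [0.0313, 0.05, 0, 0], [0.0313, 0.05, 0, 0], [0.0313, 0.05, 0, 0], [0.0238, 0.0375, 0, 0], [0.0131, 0.0201, 0, 0], [0, 0, 0, 0], [0, 0, 0, 0]]}' | python3 -m handwheel|grep pos;echo '{"steps":[[0, 0, 0.0125, 0], [0, 0, 0.0125, 0], [0, 0, 0, 0], [0, 0, 0, 0]]}' | python3 -m handwheel|grep -E 'pos|gap'; python3 - <<'E'
from h import *
print(togo((.593,.0152,.1121)))
S=grab_frame("scene")
f=grab_frame("wrist");im=f["pixels"].copy()
# candle tilt/pose in wrist: expected outline of candle bottom + cup rim
z0=readout.read_state()["position"];
for c,R,z in(((z0[0],z0[1]),.016,z0[2]-.0961),((.593,.0152),.025,.104)):
    for a in np.linspace(0,2*np.pi,60):
        u=proj(f,np.array([c[0]+R*np.cos(a),c[1]+R*np.sin(a),z]),True)
        cv2.circle(im,tuple(int(x) for x in u),1,(0,0,255),-1)
cv2.imwrite("pics/w7.png",np.hstack([cv2.resize(S["pixels"][100:250,220:370],(400,400)),cv2.resize(im[100:350,150:400],(400,400))]))
E
```

```text
position: [0.5929, 0.0144, 0.2457]
position: [0.5928, 0.015, 0.226]
finger_gap: 0.34
(array([-0.0002,  0.0002,  0.1139]), 0)
```

View pics/w7.png

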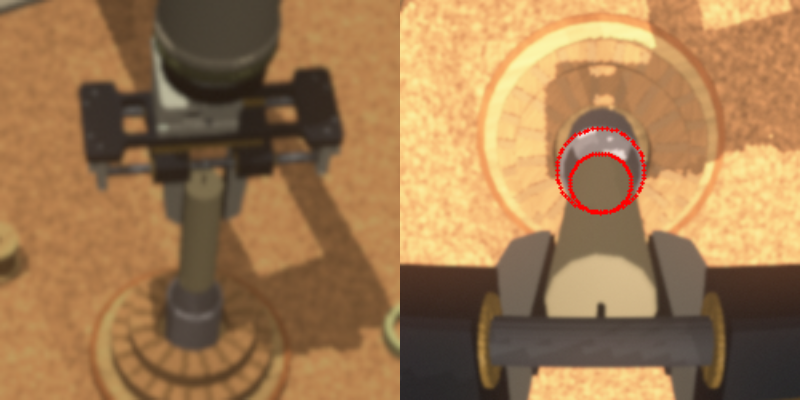

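The candle hangs upright and its base lies within the cup's mouth: the predicted circles match both, at about (600,175). I'll lower it.

Scaled: 0.018 m / 0.8 = 0.0225, 0.015 m / 0.8 = 0.0188.

```bash
echo '{"steps":[[0, 0, 0.0125, 0], [0, 0, 0.0188, 0], [0, 0, 0.0225, 0], [0, 0, 0.0225, 0], [0, 0, 0.0225, 0], [0, 0, 0.015, 0], [0, 0, 0.0075, 0], [0, 0, 0, 0]]}' | python3 -m handwheel|grep -E 'pos|con';echo '{"steps":[[0, 0, 0, 0], [0, 0, 0, 0]]}' | python3 -m handwheel|grep -E 'pos|con'
```

```text
position: [0.5928, 0.0153, 0.1289]
contact_force: [1.5, -0.2, -2.2]
position: [0.5934, 0.0152, 0.13]
contact_force: [0.1, -0.3, -0.1]
```

Scaled: 0.006 m / 0.8 = 0.0075, 0.005 m / 0.8 = 0.0063.

```bash
echo '{"steps":[[0, 0, 0.0075, 0], [0, 0, 0.0063, 0], [0, 0, 0.005, 0], [0, 0, 0.0025, 0], [0, 0, 0.0013, 0], [0, 0, 0, 0], [0, 0, 0, 0], [0, 0, 0, 0]]}' | python3 -m handwheel|grep -E 'pos|con'
```

```text
position: [0.593, 0.0152, 0.112]
contact_force: [-3.5, -0.7, 5.6]
```

Seated at the expected height of 0.112 m. I'll release, rise clear, and check.

Scaled: 0.06 m / 0.8 = 0.075, -0.04 m / 0.8 = -0.05.

```bash
echo '{"steps":[[0, 0, 0, 0], [0, 0, 0, 0], [0, 0, 0, 0], [0, 0, 0, 0], [0, 0, 0, 0]]}' | python3 -m handwheel 0.8|grep -E 'pos|con|gap'; echo '{"steps":[[0, 0, -0.025, 0], [0, 0, -0.0375, 0], [0, 0, -0.05, 0], [0, 0, -0.0375, 0], [0, 0.05, 0, 0], [0, 0.075, 0, 0], [0, 0.075, 0, 0], [0, 0, 0, 0]]}' | python3 -m handwheel 1.0|grep -E 'pos|con|clock'; echo '{"steps":[[0, 0.05, 0, 0], [0, 0, 0, 0], [0, 0, 0, 0]]}' | python3 -m handwheel|grep clock; python3 - <<'E'
from h import *
T=grab_frame("top")["pixels"];S=grab_frame("scene")["pixels"]
cv2.imwrite("pics/fin.png",np.hstack([cv2.resize(T[100:300,130:370],(400,333)),cv2.resize(S[120:287,190:390],(400,333))]))
E
```

```text
position: [0.5929, 0.0153, 0.1111]
contact_force: [-0.1, -0.8, -0.6]
finger_gap: 0.792
clock: 35.5
position: [0.6448, 0.171, 0.2319]
contact_force: [0.3, 0.3, -0.8]
clock: 35.88
```

View pics/fin.png

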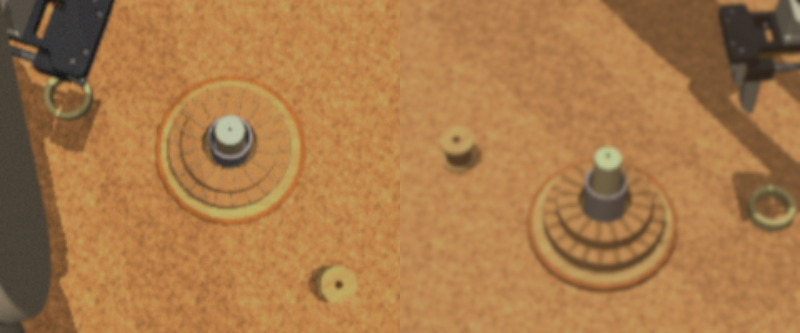

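The centrepiece is complete and upright: candle top at (230,130) in the top view and (607,157) in the scene view. The tape and twine are where they were.

```bash
python3 -c "
from cell import bot
print(bot.sign_off())"
```

```text
the job is handed in; nothing more can be done
None
```

The centrepiece is built in the order asked and handed in at about 36 s: wide ring, narrow ring, cup and candle stacked on the board and released, with the tape and twine left in place; the hand-in returned no verdict.

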